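# Draw the frame rod up to the height pointer and hold it

### The arm

A 7-joint arm with a two-finger parallel gripper is mounted at the origin on the work surface. World frame = base frame: x ahead of the robot, y to its left, z up, the work surface at z = 0. Lengths are in m, angles in rad, forces in N, time in s.
With the tool pointing down it reaches from about 0.425 to 1.025 m from the base axis. Payload 9.4 kg.
Tool frame: the origin (TCP) lies at the very end of the fingers, on their centre line; the grasp point (between the pads) lies 19 mm behind it (manip.grip_depth is the z of the grasp point in the tool frame, in m); z points along the fingers, y is the line along which they close (so a half turn about z gives the same grasp; the last joint's range is limited). The gripper opens to 93 mm and grips with 3 to 60 N. Pads are 15 mm wide; open, the fingers measure 128 mm over their backs; the gripper's body (75 mm by 188 mm) begins 65 mm behind the grasp point.
Start: joints at [1.225, 0.599, -0.003, 1.599, 0.002, 0.943, -0.08], TCP at [0.193, -0.699, 0.219] pointing down, gripper open.
Joint ranges: [-2.57, 2.57], [-0.35, 1.97], [-1.29, 1.29], [0.11, 2.56], [-1.05, 4.19], [0.11, 1.86], [-2.63, 2.63]. Speed limits (rad/s): [2.22, 2.22, 3.01, 3.01, 3.14, 3.14, 3.14].

### API

Orientations are given as a unit quaternion [w, x, y, z].
In Python, from rig import manip, eyes, job, boxes_of, landmark_of gives the robot as it stands.
- The arm moves only by the tool pendant, called after "Call:" as a command line: name --argument value ..., lists and objects as JSON in quotes. Schema: {"type":"object","properties":{"moves":{"type":"array","items":{"type":"array","prefixItems":[{"type":"array","items":{"type":"number"},"minItems":3,"maxItems":3},{"type":"number"},{"type":"number"}],"minItems":3,"maxItems":3},"minItems":1,"maxItems":5},"only":{"type":"string"},"quiet":{"type":"boolean"},"lines":{"type":"string"}},"required":["moves"],"additionalProperties":false}. moves is a list of rows, 1 to 5 of them, each written [[dx, dy, dz], turn, opening]: dx, dy, dz in m, then a turn about the tool's z in rad, then the finger opening in m; each row is the pose to reach, as a shift and turn from the pose commanded when the call began, along the tool's axes at that moment; what a row does not reach only later rows make up. A row lasts 1/8 s, in which the tool goes at most 0.0625 m and 0.188 rad, less where a joint would pass 70% of its speed; a pose out of reach is approached as far as the arm can. The fingers move at their own pace and stop on an object; the grip force is fixed at half the most. Time passes only in rows, so rows that do not move let the fingers close. The tool returns the time, the measured TCP pose, the force, the opening and the grip force at its end. only (a regular expression) keeps the lines of the reply that match it, lines (a string "A,B") keeps lines A to B, and quiet returns only ok. Input that does not fit is refused with a message, and nothing moves.
- manip.get_obs(): the state, without advancing time (a new reading comes with each control period).
- eyes.read_camera(name): name is "side" or "top" or "wrist"; returns a dict with "image" (384x512x3 uint8, red, green, blue), "mtx" (3x3 intrinsics, pixels), "extrinsics" (4x4, takes a point from camera to world coordinates). Camera axes: x right, y down, z forward; pixel columns grow to the right and rows downward; lengths in m; the calibration is good to about 2 mm. A picture is of the moment at which its call begins. There is no depth.
- job.finish_job(): hands the job in; it is judged then, once.
Trained networks look in the newest picture that a camera, given by its name, has taken for a name from the list of things; names that differ only in an ending like _2 or _b are one class to them, and where a whole thing is asked for, a point or a joint stands for the part that bears it (a point fixed in the world has none). Each returns a list of dicts, best first, with "p" (0 to 1); they miss things now and then, are a little off and sometimes report something else, mostly with a low value. They report only what shows in the picture. A call takes as long as a camera call. They do not tell look-alikes from the thing itself.
- boxes_of(camera, label): "extent" ([left, top, right, bottom] in pixels, round what is visible of it).
- landmark_of(camera, label): "xy" ([column, row] in pixels: a listed point, or the origin of a listed thing).
The state is a dict: "time": time; "joint_pos": joint angles; "joint_vel": joint speeds; "tau": joint torques, N m; "tool_pos": TCP position; "eef_rot": TCP orientation; "force": force on the tool from outside, world axes, zero at the start; "torque": the same for the moment, N m; "grip_width": finger opening in m; "finger_force": force on a finger pad.
Only numpy, scipy, OpenCV 4.12 (cv2) and the standard library are available. Lean on these libraries where they do the work, as an engineer would, in place of code of your own. Each camera call takes 0.05 s, during which the arm holds its last target. There are 200 camera calls.

### The job

Swing the work lamp aside until its head no longer overhangs the aluminium cutting block. Then grip the capped black rod standing in the block's bore and draw it straight up, without forcing it sideways, until the top of its cap is level with the tip of the height pointer beside it, its foot still in the bore; finish while holding it there, so that it can be clamped. Do not shift the pointer or the other things on the bench.

Things in the scene. Friction and masses are not known exactly. Their poses are not given: they have to be found in the camera images.
- block: Aluminium cutting block bolted to the bench, 90 x 90 x 70 mm high; origin at the centre of its underside, z up. An upright 17 mm bore at its centre is 60 mm deep (its floor is 10 mm above the bench). On its +y side is a height stop: a foot 10 mm high reaching to y = 105 mm and a steel post 10 mm thick, 182 mm high, at y = 92 mm, which carries the pointer.
- bore_mouth (a point): Centre of the bore's mouth, at the block's top face, 70 mm above the bench.
- rod: Loose black rod standing on the floor of the bore: 115 mm long, shank 16 mm in diameter, on top a round rubber cap 26 mm in diameter and 25 mm high; 0.1 to 0.2 kg. Origin at the centre of its foot, z up the rod. At the start the cap spans 100 to 125 mm above the bench, with 30 mm of bare shank below it. 1 mm play in the bore. It drops back if let go.
- rod_top (a point): Centre of the top face of the rod's cap, 115 mm from the foot.
- rod_foot (a point): Centre of the rod's foot.
- pointer_tip (a point): Tip of the steel height pointer, at mid thickness: a flat finger 4 mm thick on a 14 mm high slider on the stop's post, pointing from the post to the rod and ending 44 mm short of the bore's axis. A stiff clamp holds its height, somewhere from 148 to 170 mm above the bench, 23 to 45 mm above the cap's top at the start.
- lamp_axis (a point): Foot of the lamp's upright post on the bench, on the hinge axis (vertical). The post is 18 mm thick with a 70 mm foot plate and stands behind the block (about 190 mm to the block's +x side); its hinge collar's top is 227 mm above the bench.
- lamp_arm (a joint): Turn of the lamp's level arm about the post (rad), positive anticlockwise from above, free from -1.5 to 1.5; about zero it points to the post's -x side, over the block. It turns against a light friction (about 1.5 N at the handle) and stays where it is left.
- lamp_head (a point): Centre of the lamp's flat round head, 100 mm in diameter, 190 mm from the hinge axis; its underside is 199 mm and its top 219 mm above the bench. It starts over the rod; either way of swinging is good.
- lamp_handle (a point): Grip point of the upright round handle on the lamp head's centre: 18 mm in diameter, from 219 mm to 266 mm above the bench; this point is 247 mm above the bench, 190 mm from the hinge axis.
- tape: Blue tape measure standing on the bench close beside the block, 62 x 30 x 58 mm high; leave alone.
- rods: Bundle of thin black rods with two paper bands lying on the bench, 320 x 60 x 16 mm; leave alone.
- scissors: Scissors lying flat, 240 mm long; leave alone.
- bin: Open blue plastic bin, 120 x 160 x 70 mm high; leave alone.
- jar: White jar with a steel cap, 56 mm in diameter, 70 mm high; leave alone.
- core: Cardboard tube core, 76 mm in diameter, 50 mm high, standing near the lamp post; leave alone.
- card: Closed cardboard box, 80 x 110 x 50 mm; leave alone.
Things that resemble listed ones, but are neither listed nor needed, are in the scene too. There is more than one size of the block; the one meant has the size given above.

How it is judged:
On the way, in this order (a step that is already met when the one before it is completed fails the run):
1. the lamp's head no longer overhangs the block (horizontal distance between lamp_head and bore_mouth above 0.115 m), for 0.2 s.
2. the rod, gripped by the fingers, is drawn up to the pointer, its foot still in the bore (contact force between the fingers and rod above 1 N and z of rod_top in the frame of pointer_tip between -0.007 and 0.007 m and z of rod_foot in the frame of bore_mouth below -0.006 m and horizontal distance between rod_foot and bore_mouth below 0.004 m and angle between rod's own z axis and vertical below 0.07 rad), for 0.3 s.
At the end, for the whole second after the job is handed in: The lamp head's centre is more than 115 mm (seen from above) from the bore's axis; the fingers hold the rod, at rest, the top of its cap within 7 mm of the pointer tip's height, its foot at least 6 mm below the block's top face and within 4 mm of the bore's axis, leaning less than 4 degrees (all of step 2 and horizontal distance between lamp_head and bore_mouth above 0.115 m and linear speed of rod below 0.01 m/s); the arm keeps its last pose, push and grip.
It fails at once if the rod is pulled right out of the bore (z of rod_foot in the frame of bore_mouth above 0.002 m).
It fails at once if the rod is forced against the bore with more than 40 N (contact force between rod and block above 40 N).
It fails at once if the pointer is shifted by more than 6 mm (distance of pointer_tip from where it was at the start of the episode above 0.006 m).
It fails at once if another thing on the bench is moved by more than 30 mm (distance of any of tape, rods, scissors, bin, jar, core, card from where it was at the start of the episode above 0.03 m).
It also fails if it takes over 50 s, if anything falls off the work surface, if the arm or the gripper's body presses on something with over 40 N, if the wrist force passes 120 N, or if a joint passes its speed limit or range.

## Working session

There is one attempt and no reset: what is moved stays moved. The work goes in short steps, Python scripts to look and compute and a tool call to move; the robot and the scene stay as the last step left them, time stands still between calls to the robot, and variables do not carry over. Pictures are saved under pics/ and viewed, at most 10 in all, crops included, and the job is handed in when it is done.

```bash
mkdir -p pics
```

Create h.py:
```python
import numpy as np, cv2
from rig import manip, eyes, job, boxes_of, landmark_of
def snap(c,f=None):
    d=eyes.read_camera(c)
    if f: cv2.imwrite('pics/'+f,cv2.cvtColor(d['image'],cv2.COLOR_RGB2BGR))
    return d
def ray(d,uv):
    K,E=np.array(d['mtx']),np.array(d['extrinsics'])
    v=E[:3,:3]@np.linalg.solve(K,[uv[0],uv[1],1.]); return E[:3,3],v/np.linalg.norm(v)
def atz(d,uv,z):
    o,v=ray(d,uv); return o+v*(z-o[2])/v[2]
def proj(d,p):
    E=np.linalg.inv(np.array(d['extrinsics'])); q=np.array(d['mtx'])@(E[:3,:3]@np.array(p)+E[:3,3]); return q[:2]/q[2]
def tri(ds,uvs):
    A=np.zeros((3,3));b=np.zeros(3)
    for d,u in zip(ds,uvs):
        o,v=ray(d,u);P=np.eye(3)-np.outer(v,v);A+=P;b+=P@o
    return np.linalg.solve(A,b)
```

Run:
```python
from h import *
np.set_printoptions(precision=3,suppress=True)
D={}
for c in('side','top'):
    D[c]=snap(c,c+'0.png'); print(c,np.array(D[c]['extrinsics'])[:3,3])
    for n in('bore_mouth','rod_top','pointer_tip','lamp_axis','lamp_head','lamp_handle','block'):
        print(n,[(np.round(r['xy']).tolist(),round(r['p'],2)) for r in landmark_of(c,n)][:4])
o=manip.get_obs();print(o['tool_pos'],o['eef_rot'],o['grip_width'],manip.grip_depth)
```

```bash
cd pics; python3 -c "
import cv2;cv2.imwrite('both.png',cv2.resize(cv2.vconcat([cv2.imread('side0.png'),cv2.imread('top0.png')]),None,fx=.78,fy=.78))"
```

```text
side [0.093 0.906 0.846]
bore_mouth [([274.0, 204.0], 0.95), ([301.0, 253.0], 0.74)]
rod_top [([273.0, 189.0], 0.47)]
pointer_tip [([296.0, 245.0], 0.56), ([317.0, 205.0], 0.54), ([267.0, 188.0], 0.52)]
lamp_axis [([214.0, 212.0], 0.63)]
lamp_head [([270.0, 171.0], 0.66)]
lamp_handle [([190.0, 320.0], 0.29)]
block [([273.0, 225.0], 0.95), ([301.0, 266.0], 0.86)]
top [0.229 0.002 1.619]
bore_mouth [([224.0, 260.0], 0.72), ([272.0, 265.0], 0.64), ([264.0, 218.0], 0.56)]
rod_top []
pointer_tip [([252.0, 217.0], 0.53), ([214.0, 263.0], 0.49), ([264.0, 261.0], 0.48)]
lamp_axis [([258.0, 172.0], 0.78)]
lamp_head [([271.0, 210.0], 0.77), ([150.0, 176.0], 0.53)]
lamp_handle [([269.0, 211.0], 0.9), ([265.0, 225.0], 0.2)]
block [([266.0, 224.0], 0.87), ([270.0, 263.0], 0.84), ([226.0, 262.0], 0.67)]
[ 0.193 -0.699  0.219] [ 0.     0.991  0.134 -0.   ] 0.09270149828132336 -0.0188
```

View pics/side0.png

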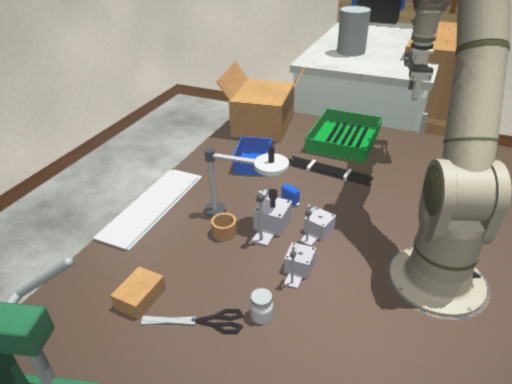

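View pics/top0.png

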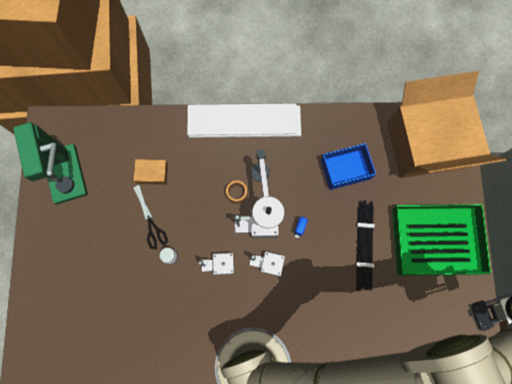

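The side picture shows three blocks with stops: (273,213) under the lamp with the capped rod at (273,196), and smaller ones at (319,222) and (300,260). In the top picture they are at (264,225), (272,264) and (223,263). I choose the one under the lamp, because it is larger and holds the capped rod. I'll check that in a crop.

Run:
```python
from h import *
np.set_printoptions(precision=3,suppress=True)
s=snap('side');t=snap('top')
cv2.imwrite('pics/c1.png',cv2.cvtColor(cv2.hconcat([cv2.resize(s['image'][140:260,190:340],None,fx=4,fy=4,interpolation=cv2.INTER_CUBIC)[:,:600]]),cv2.COLOR_RGB2BGR))
cv2.imwrite('pics/c2.png',cv2.cvtColor(cv2.resize(t['image'][140:280,190:340],None,fx=4,fy=4,interpolation=cv2.INTER_CUBIC),cv2.COLOR_RGB2BGR))
print('bore',atz(s,(274,204),.07),atz(s,(273,189),.125))
print('head',atz(t,(268,212),.219),atz(t,(269,211),.247),tri([s,t],[(270,171),(271,210)]))
print('axis',atz(t,(258,172),0),atz(s,(214,212),0))
print('others',atz(t,(223,263),.05),atz(t,(272,264),.05))
```

```text
bore [ 0.48  -0.051  0.07 ] [ 0.483 -0.05   0.125]
head [ 0.489 -0.052  0.219] [ 0.487 -0.054  0.247] [ 0.501 -0.064  0.176]
axis [ 0.681 -0.027  0.   ] [ 0.677 -0.024  0.   ]
others [0.345 0.099 0.05 ] [ 0.34  -0.069  0.05 ]
```

View pics/c1.png

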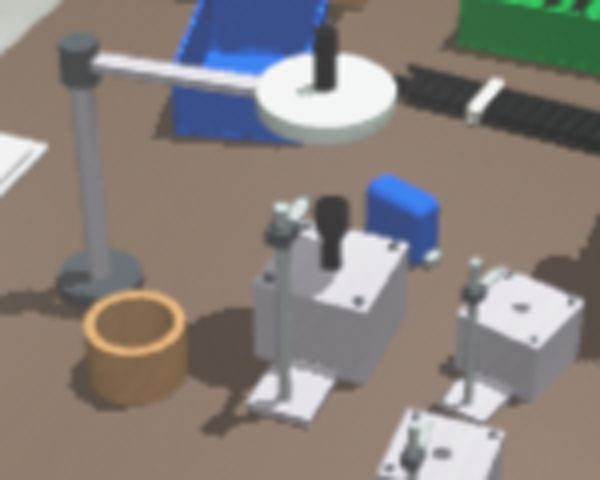

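View pics/c2.png

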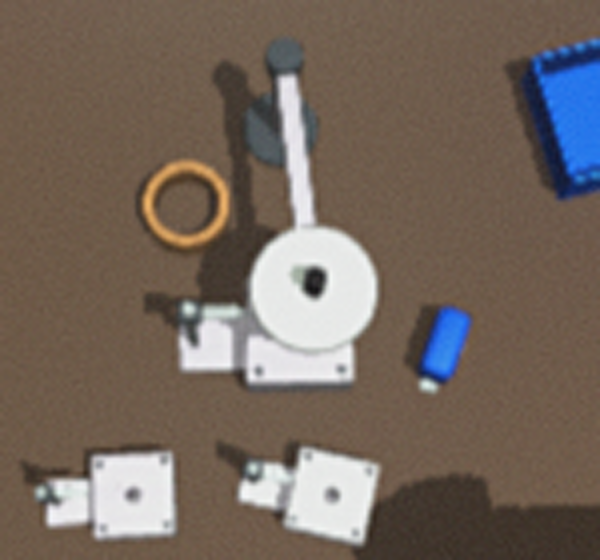

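The crop confirms it: the capped rod stands in the large block, at crop (331,232). The pointer is on the block's +y side and the lamp head is overhead. Grippping the handle with the fingers closing along world x suits both jobs, since it also keeps them clear of the pointer. I'm approaching at height.

Add to h.py:
```python
from scipy.spatial.transform import Rotation as Rn
def togo(p,yaw=0.):
    o=manip.get_obs();w,x,y,z=o['eef_rot'];R=Rn.from_quat([x,y,z,w]).as_matrix()
    a=np.arctan2(R[1,1],R[0,1]); d=R.T@(np.array(p)-o['tool_pos'])
    print('t',round(o['time'],2),'tcp',np.round(o['tool_pos'],4),'tilt',np.round(R[:,2],3),'togo',np.round(d,4),'turn',round(-(yaw-a),3),'F',np.round(o['force'],1),'w',round(o['grip_width'],4),'j',np.round(o['joint_pos'],2))
```

```text
(no output)
```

Call:
pendant --moves '[[[0.03, -0.04, -0.03], -0.18, 0.093], [[0.07, -0.085, -0.05], -0.36, 0.093], [[0.11, -0.13, -0.07], -0.54, 0.093], [[0.15, -0.18, -0.08], -0.72, 0.093], [[0.19, -0.225, -0.08], -0.9, 0.093]]'

```text
time: 1.52
tool_pos: [0.3159, -0.4318, 0.2998]
eef_rot: [0.001, 0.832, 0.554, -0.0]
force: [1.4, 0.0, -0.1]
grip_width: 0.0931
finger_force: 0.0
```

```bash
python3 -c "
from h import *
togo([.487,-.054,.30])"
```

```text
t 1.52 tcp [ 0.3159 -0.4318  0.2998] tilt [ 0.001 -0.002 -1.   ] togo [ 0.4145  0.012  -0.0008] turn -0.396 F [ 1.4  0.  -0.1] w 0.0931 j [ 1.06  0.29 -0.3   1.92  0.11  0.94  0.32]
```

Call:
pendant --moves '[[[0.06, 0.002, 0], -0.15, 0.093], [[0.12, 0.004, 0], -0.3, 0.093], [[0.18, 0.006, 0], -0.396, 0.093], [[0.24, 0.008, 0], -0.396, 0.093], [[0.30, 0.01, 0], -0.396, 0.093]]'

```text
time: 2.15
tool_pos: [0.4423, -0.1594, 0.299]
eef_rot: [0.001, 0.709, 0.705, 0.0]
force: [0.2, -0.6, 0.5]
grip_width: 0.0932
finger_force: 0.0
```

Run:
```python
from h import *
togo([.487,-.054,.30])
for c in('top','side','wrist'):
    d=snap(c)
    for n in('lamp_handle','lamp_head','rod_top','pointer_tip'):
        for r in landmark_of(c,n)[:2]: print(c,n,np.round(r['xy']),round(r['p'],2),np.round(atz(d,r['xy'],.219 if n=='lamp_head' else .247),3))
```

```text
t 2.15 tcp [ 0.4423 -0.1594  0.299 ] tilt [ 0.001 -0.001 -1.   ] togo [ 0.1057  0.044  -0.001 ] turn -0.007 F [ 0.2 -0.6  0.5] w 0.0932 j [ 0.66  0.23 -0.52  2.04  0.15  0.91  0.05]
top lamp_handle [270. 210.] 0.59 [ 0.489 -0.059  0.247]
top lamp_head [270. 212.] 0.94 [ 0.49  -0.057  0.219]
top lamp_head [152. 176.] 0.74 [0.612 0.317 0.219]
top pointer_tip [210. 265.] 0.6 [0.326 0.127 0.247]
top pointer_tip [265. 260.] 0.5 [ 0.338 -0.039  0.247]
side lamp_handle [270. 153.] 0.77 [ 0.489 -0.046  0.247]
side lamp_head [270. 168.] 0.62 [ 0.477 -0.017  0.219]
side rod_top [274. 194.] 0.5 [0.407 0.128 0.247]
side pointer_tip [214. 212.] 0.62 [0.508 0.247 0.247]
side pointer_tip [314. 209.] 0.61 [0.3   0.148 0.247]
wrist lamp_handle [323.  56.] 0.7 [ 0.488 -0.055  0.247]
wrist pointer_tip [172.  66.] 0.85 [ 0.389 -0.06   0.247]
```

Call:
pendant --moves '[[[0.05, 0.023, 0], 0, 0.093], [[0.104, 0.045, 0], 0, 0.093], [[0.104, 0.045, 0.03], 0, 0.093], [[0.104, 0.045, 0.071], 0, 0.093], [[0.104, 0.045, 0.071], 0, 0]]'

```text
time: 3.52
tool_pos: [0.4858, -0.0572, 0.2257]
eef_rot: [-0.002, 0.709, 0.705, -0.002]
force: [0.4, -0.3, -0.2]
grip_width: 0.0867
finger_force: 0.0
```

Call:
pendant --moves '[[[0, 0, 0], 0, 0], [[0, 0, 0], 0, 0], [[0, 0, 0], 0, 0], [[0, 0, 0], 0, 0]]'

```text
time: 4.03
tool_pos: [0.4875, -0.0575, 0.2281]
eef_rot: [0.0, 0.709, 0.705, 0.0]
force: [-0.4, 0.8, 0.1]
grip_width: 0.0474
finger_force: 0.0
```

```bash
python3 -c "
from h import *
togo([.488,-.055,.228])"
```

```text
t 4.03 tcp [ 0.4875 -0.0575  0.2281] tilt [ 0.001 -0.    -1.   ] togo [0.0025 0.0005 0.0001] turn -0.006 F [-0.4  0.8  0.1] w 0.0474 j [ 0.42  0.35 -0.54  2.09  0.26  0.76 -0.29]
```

Call:
pendant --moves '[[[0, 0, 0], 0, 0], [[0, 0, 0], 0, 0], [[0, 0, 0], 0, 0], [[0, 0, 0], 0, 0]]'

```text
time: 4.53
tool_pos: [0.4912, -0.0569, 0.2281]
eef_rot: [0.002, 0.709, 0.705, 0.003]
force: [13.1, 0.9, -9.6]
grip_width: 0.0173
finger_force: 30.0
```

Call:
pendant --moves '[[[-0.018, 0.004, 0], 0, 0], [[-0.037, 0.009, 0], 0, 0], [[-0.054, 0.017, 0], 0, 0], [[-0.071, 0.026, 0], 0, 0]]'

```text
time: 5.03
tool_pos: [0.5145, -0.1275, 0.2281]
eef_rot: [0.0, 0.709, 0.706, 0.001]
force: [6.2, 7.0, 0.2]
grip_width: 0.0179
finger_force: 30.0
```

Call:
pendant --moves '[[[-0.016, 0.011, 0], 0, 0], [[-0.030, 0.023, 0], 0, 0], [[-0.055, 0.051, 0], 0, 0], [[-0.065, 0.067, 0], 0, 0], [[-0.078, 0.093, 0], 0, 0]]'

```text
time: 5.65
tool_pos: [0.6051, -0.2082, 0.2281]
eef_rot: [-0.0, 0.709, 0.705, -0.001]
force: [-2.5, 0.5, 6.6]
grip_width: 0.0174
finger_force: 30.0
```

Call:
pendant --moves '[[[0, 0, 0], 0, 0], [[0, 0, 0], 0, 0.093], [[0, 0, 0], 0, 0.093], [[0, 0, 0], 0, 0.093], [[0, 0, 0], 0, 0.093]]'

```text
time: 6.28
tool_pos: [0.6053, -0.2069, 0.2275]
eef_rot: [-0.0, 0.709, 0.705, -0.0]
force: [0.8, 0.4, -0.1]
grip_width: 0.053
finger_force: 0.0
```

```bash
python3 -c "
from h import *
togo([.48,-.05,.30]);d=snap('top','t2.png')
for r in landmark_of('top','lamp_handle')[:2]: print(r,atz(d,r['xy'],.247))"
```

```text
t 6.28 tcp [ 0.6053 -0.2069  0.2275] tilt [-0.  0. -1.] togo [ 0.1562 -0.1262 -0.0724] turn -0.006 F [ 0.8  0.4 -0.1] w 0.053 j [ 0.56  0.53 -0.48  1.77  0.3   0.91 -0.05]
{'xy': [317.8, 173.6], 'p': 0.91} [ 0.60441933 -0.20891796  0.247     ]
```

Call:
pendant --moves '[[[0, 0, 0], 0, 0.093], [[0, 0, 0], 0, 0.093], [[0, 0, -0.04], 0, 0.093], [[0, 0, -0.09], 0, 0.093], [[0.01, -0.05, -0.09], 0, 0.093]]'

```text
time: 7.0
tool_pos: [0.5592, -0.1967, 0.3209]
eef_rot: [0.003, 0.709, 0.705, 0.003]
force: [-0.5, -0.3, 0.1]
grip_width: 0.0931
finger_force: 0.0
```

Call:
pendant --moves '[[[0.01, -0.06, 0], 0, 0.093], [[0.02, -0.12, 0], 0, 0.093], [[0.02, -0.13, 0], 0, 0.093], [[0.02, -0.13, 0], 0, 0.093]]'

```text
time: 7.5
tool_pos: [0.426, -0.1764, 0.3182]
eef_rot: [0.001, 0.709, 0.705, 0.0]
force: [0.5, -0.4, 1.3]
grip_width: 0.0931
finger_force: 0.0
```

Run:
```python
from h import *
togo([.48,-.05,.20]); L=[]
for c in('top','side','wrist'):
    d=snap(c,c+'3.png');L.append(d['image'])
    for n in('bore_mouth','rod_top','pointer_tip','lamp_head','block'):
        z={'rod_top':.125,'pointer_tip':.16,'bore_mouth':.07,'lamp_head':.219,'block':0}[n]
        for r in landmark_of(c,n)[:3]: print(c,n,np.round(r['xy'],1),round(r['p'],2),np.round(atz(d,r['xy'],z),3))
a=cv2.resize(L[1][150:260,220:330],(550,550),interpolation=cv2.INTER_CUBIC)
cv2.imwrite('pics/m1.png',cv2.cvtColor(a,cv2.COLOR_RGB2BGR))
```

```text
t 7.5 tcp [ 0.426  -0.1764  0.3182] tilt [ 0.001 -0.001 -1.   ] togo [0.1269 0.053  0.1182] turn -0.007 F [ 0.5 -0.4  1.3] w 0.0931 j [ 0.74  0.2  -0.56  2.03  0.13  0.95  0.11]
top bore_mouth [272.9 263. ] 0.78 [ 0.341 -0.071  0.07 ]
top bore_mouth [220.6 261.5] 0.66 [0.348 0.106 0.07 ]
top bore_mouth [263.  223.1] 0.62 [ 0.478 -0.04   0.07 ]
top rod_top [264.7 219.8] 0.39 [ 0.481 -0.044  0.125]
top pointer_tip [262.8 257.8] 0.6 [ 0.352 -0.035  0.16 ]
top pointer_tip [252.4 218. ] 0.4 [ 0.481 -0.003  0.16 ]
top lamp_head [315.7 175.6] 0.87 [ 0.606 -0.206  0.219]
top block [265.1 226.7] 0.91 [ 0.476 -0.049  0.   ]
top block [270.9 264.6] 0.9 [ 0.341 -0.067  0.   ]
top block [225.9 263.6] 0.79 [0.346 0.092 0.   ]
side bore_mouth [298.9 251.3] 0.94 [0.342 0.114 0.07 ]
side bore_mouth [274.3 202.7] 0.73 
[... 272 characters left out ...]
.5 245.3] 0.42 [0.321 0.187 0.16 ]
side lamp_head [256.2 140.3] 0.84 [ 0.578 -0.148  0.219]
side block [299.3 267.6] 0.7 [0.342 0.103 0.   ]
side block [273.3 225.5] 0.67 [ 0.475 -0.035 -0.   ]
side block [319.1 233.3] 0.56 [ 0.335 -0.054  0.   ]
wrist bore_mouth [190.7  90.1] 0.86 [ 0.348 -0.075  0.07 ]
wrist bore_mouth [295.6  64.5] 0.75 [ 0.481 -0.045  0.07 ]
wrist rod_top [308.4  57.4] 0.91 [ 0.487 -0.046  0.125]
wrist pointer_tip [188.7  55.3] 0.82 [ 0.365 -0.049  0.16 ]
wrist lamp_head [438.5 226.7] 0.61 [ 0.596 -0.205  0.219]
wrist block [194.2  91.2] 0.83 [ 0.34  -0.072  0.   ]
wrist block [292.3  70.9] 0.73 [ 0.486 -0.044  0.   ]
wrist block [406.7 261.9] 0.38 [ 0.692 -0.354  0.   ]
```

View pics/wrist3.png

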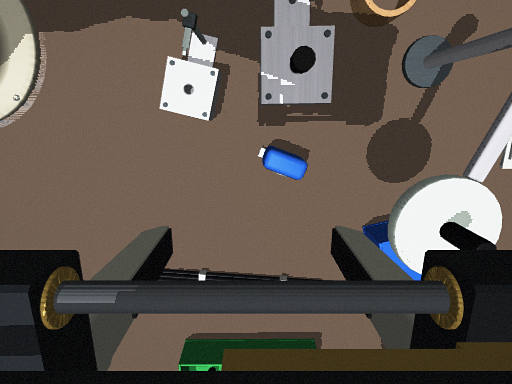

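View pics/m1.png

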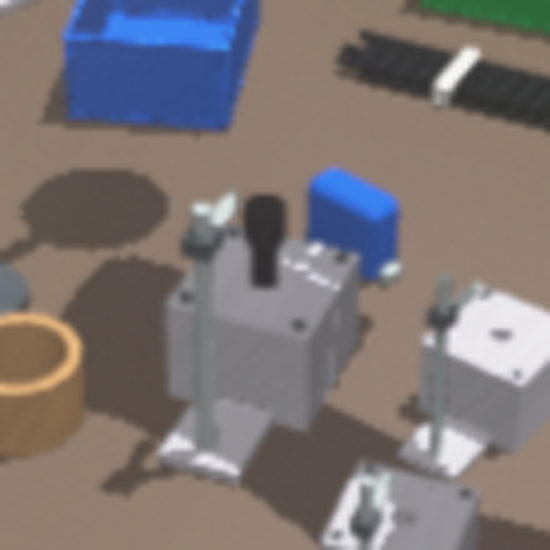

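The wrist view shows the block squared to the world axes, the rod cap at (303,60), and the lamp head clear at (445,222). In the side crop the pointer tip is at about (235,200), which is full-image (267,190). I'll get closer wrist views to measure the pointer height and the rod.

Call:
pendant --moves '[[[0, 0.055, 0], 0, 0.093], [[0.02, 0.057, 0.04], 0, 0.093], [[0.02, 0.057, 0.04], 0, 0.093], [[0.02, 0.057, 0.04], 0, 0.093]]'

```text
time: 8.9
tool_pos: [0.4827, -0.1568, 0.2782]
eef_rot: [0.0, 0.709, 0.705, -0.0]
force: [-0.4, -0.3, 0.9]
grip_width: 0.0929
finger_force: 0.0
```

Run:
```python
from h import *
togo([.483,-.045,.091])
c='wrist';d=snap(c,'w4.png');np.savez('w4.npz',mtx=d['mtx'],extrinsics=d['extrinsics'])
print(np.round(d['extrinsics'],3),np.round(d['mtx'],1))
for n in('bore_mouth','rod_top','pointer_tip'):
    z={'rod_top':.125,'pointer_tip':.16,'bore_mouth':.07}[n]
    for r in landmark_of(c,n)[:3]: print(c,n,np.round(r['xy'],1),round(r['p'],2),np.round(atz(d,r['xy'],z),3))
```

```text
t 8.9 tcp [ 0.4827 -0.1568  0.2782] tilt [-0. -0. -1.] togo [ 0.1118 -0.0003  0.1872] turn -0.006 F [-0.4 -0.3  0.9] w 0.0929 j [ 0.63  0.31 -0.55  1.99  0.21  0.89 -0.04]
[[ 1.    -0.006 -0.002  0.483]
 [-0.006 -0.966 -0.259 -0.085]
 [-0.001  0.259 -0.966  0.443]
 [ 0.     0.     0.     1.   ]] [[306.4   0.  251.4]
 [  0.  306.4 195.4]
 [  0.    0.    1. ]]
wrist bore_mouth [136.7 103.8] 0.81 [ 0.349 -0.073  0.07 ]
wrist bore_mouth [247.9  76.8] 0.71 [ 0.479 -0.045  0.07 ]
wrist bore_mouth [250.4   8.8] 0.58 [0.482 0.024 0.07 ]
wrist rod_top [249.9  69.6] 0.74 [ 0.481 -0.044  0.125]
wrist pointer_tip [124.3  64.4] 0.76 [ 0.374 -0.044  0.16 ]
wrist pointer_tip [250.6   6.1] 0.51 [ 0.482 -0.     0.16 ]
```

Call:
pendant --moves '[[[0.06, 0, 0], 0, 0.093], [[0.06, 0, 0], 0, 0.093], [[0.06, 0, 0], 0, 0.093]]'

```text
time: 9.48
tool_pos: [0.4832, -0.0968, 0.2781]
eef_rot: [0.001, 0.709, 0.705, -0.0]
force: [-1.1, -0.4, -0.4]
grip_width: 0.0933
finger_force: 0.0
```

Run:
```python
from h import *
c='wrist';d=snap(c,'w5.png');np.savez('w5.npz',mtx=d['mtx'],extrinsics=d['extrinsics']);togo([.483,-.045,.091])
for n in('bore_mouth','rod_top','pointer_tip'):
    z={'rod_top':.125,'pointer_tip':.16,'bore_mouth':.07}[n]
    for r in landmark_of(c,n)[:3]: print(c,n,np.round(r['xy'],1),round(r['p'],2),np.round(atz(d,r['xy'],z),3))
a=[cv2.imread('pics/w%d.png'%i) for i in (4,5)]
cv2.imwrite('pics/w45.png',cv2.resize(cv2.vconcat([a[0][:250,130:480],a[1][:250,130:480]]),None,fx=1.2,fy=1.2))
```

```text
t 9.53 tcp [ 0.4831 -0.0973  0.278 ] tilt [ 0.    -0.001 -1.   ] togo [ 0.0524 -0.0006  0.1869] turn -0.007 F [-0.2 -0.4  0. ] w 0.0932 j [ 0.54  0.29 -0.58  2.02  0.21  0.88 -0.16]
wrist bore_mouth [125.2   1.7] 0.92 [0.348 0.092 0.07 ]
wrist bore_mouth [141.7 152.8] 0.59 [ 0.349 -0.071  0.07 ]
wrist bore_mouth [250.5 129. ] 0.55 [ 0.482 -0.043  0.07 ]
wrist rod_top [251.8 135.5] 0.69 [ 0.483 -0.047  0.125]
wrist pointer_tip [249.1  84.7] 0.87 [ 0.481 -0.001  0.16 ]
wrist pointer_tip [128.1 127.1] 0.73 [ 0.372 -0.036  0.16 ]
```

View pics/w45.png

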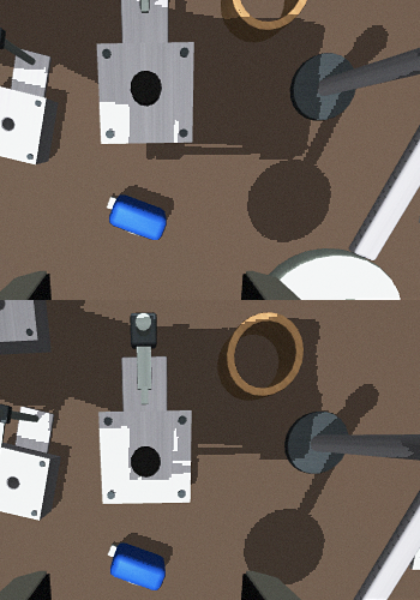

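Run:
```python
from h import *
np.set_printoptions(precision=1,suppress=True)
d=snap('side','side6.png');S=proj
bx,by=.482,-.045
for n,p in dict(rodtop=(bx,by,.125),mouth=(bx,by,.07),**{'tip%d'%z:(bx,by+.044,z/1000) for z in(148,154,160,166,172)}).items(): print(n,S(d,p))
for n in('rod_top','pointer_tip','bore_mouth'): print(n,[(np.array(r['xy']),r['p']) for r in landmark_of('side',n)[:3]])
im=cv2.imread('pics/side3.png');x0,y0,w,h,k=245,170,45,70,8
out=[]
for z in(None,.154,.163):
    c=cv2.resize(im[y0:y0+h,x0:x0+w],None,fx=k,fy=k,interpolation=cv2.INTER_CUBIC)
    def L(a,b,col):
        q=[tuple(int(v) for v in (S(d,p)-[x0,y0]+.5)*k) for p in(a,b)];cv2.line(c,*q,col,1)
    if z:
        L((bx,by+.044,z),(bx,by+.087,z),(0,0,255))
        L((bx,by+.092,.0),(bx,by+.092,.182),(0,255,0))
        L((bx-.013,by,.125),(bx+.013,by,.125),(255,0,0));L((bx,by-.013,.125),(bx,by+.013,.125),(255,0,0))
        for s in((-1,-1,1,-1),(1,-1,1,1),(1,1,-1,1),(-1,1,-1,-1)): L((bx+.045*s[0],by+.045*s[1],.07),(bx+.045*s[2],by+.045*s[3],.07),(255,255,0))
    out.append(c)
cv2.imwrite('pics/ov.png',cv2.resize(cv2.hconcat(out),None,fx=.74,fy=.74,interpolation=cv2.INTER_AREA))
```

```text
rodtop [272.5 190. ]
mouth [272.5 205. ]
tip148 [266.6 191.6]
tip154 [266.6 189.9]
tip160 [266.6 188.1]
tip166 [266.6 186.4]
tip172 [266.5 184.6]
rod_top [(array([270.3, 191.2]), 0.55), (array([255.5, 121. ]), 0.32)]
pointer_tip [(array([299.5, 243.9]), 0.62), (array([268.4, 189.1]), 0.47), (array([312.1, 206.4]), 0.41)]
bore_mouth [(array([320.6, 214.8]), 0.86), (array([272.5, 206. ]), 0.72), (array([301.2, 250.6]), 0.58)]
```

View pics/ov.png

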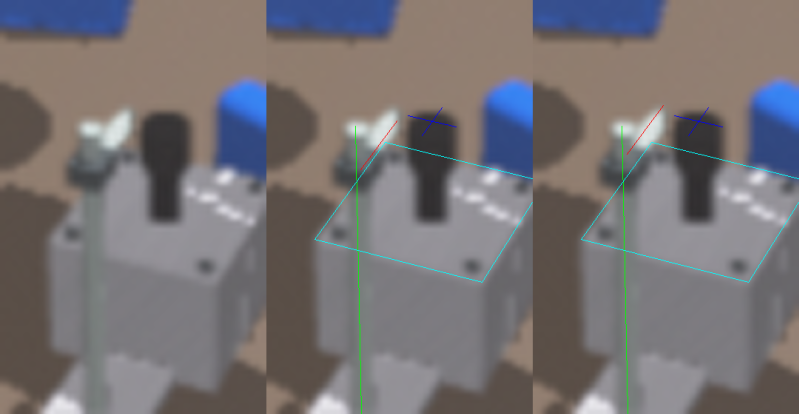

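The overlay fits the post, the block and the cap top (panel 1, 165,118). The pointer tip, at about (125,113) there, lies between the z=0.154 and z=0.163 lines, so its height is about 0.160. Now I descend over the rod.

Call:
pendant --moves '[[[0.051, 0, 0], 0, 0.06], [[0.051, 0, 0.05], 0, 0.06], [[0.051, 0, 0.1], 0, 0.06], [[0.051, 0, 0.15], 0, 0.06], [[0.051, 0, 0.185], 0, 0.06]]'

```text
time: 10.5
tool_pos: [0.4829, -0.0454, 0.0906]
eef_rot: [-0.001, 0.709, 0.705, -0.0]
force: [0.5, -0.2, 0.5]
grip_width: 0.0602
finger_force: 0.0
```

Call:
pendant --moves '[[[0, 0, 0], 0, 0.04], [[0, 0, 0], 0, 0.04], [[0, 0, 0], 0, 0.04], [[0, 0, 0], 0, 0.04]]'

```text
time: 11.0
tool_pos: [0.484, -0.0456, 0.0937]
eef_rot: [0.001, 0.709, 0.705, 0.001]
force: [-0.9, 0.3, -0.1]
grip_width: 0.04
finger_force: 0.0
```

Run:
```python
from h import *
togo([.482,-.045,.093]);d=snap('wrist','w7.png')
for r in landmark_of('wrist','rod_top')[:2]: print(r,atz(d,r['xy'],.125))
for z in(.1118,.125): print(proj(d,list(manip.get_obs()['tool_pos'][:2])+[z]))
c=cv2.imread('pics/w7.png');cv2.imwrite('pics/w7c.png',c)
```

```text
t 11.0 tcp [ 0.484  -0.0456  0.0937] tilt [ 0.002 -0.    -1.   ] togo [ 0.0006 -0.002   0.0007] turn -0.007 F [-0.9  0.3 -0.1] w 0.04 j [ 0.27  0.55 -0.41  2.23  0.5   0.45 -0.55]
{'xy': [249.2, 267.3], 'p': 0.62} [ 0.48218132 -0.04539834  0.125     ]
{'xy': [248.4, 225.0], 'p': 0.54} [ 0.48200067 -0.02376174  0.125     ]
[252.33535795 255.26272659]
[252.45713982 267.52682431]
```

View pics/w7c.png

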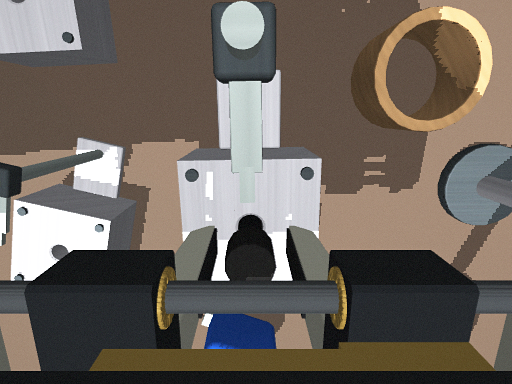

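The cap at (250,262) sits between the fingers, whose centre is about column 252, so I shift about 1 mm toward -x and close. The pointer's tip is at (247,172).

Call:
pendant --moves '[[[0, -0.001, 0], 0, 0.034], [[0, -0.001, 0], 0, 0.029], [[0, -0.001, 0], 0, 0], [[0, -0.001, 0], 0, 0], [[0, -0.001, 0], 0, 0]]'

```text
time: 11.72
tool_pos: [0.4825, -0.0453, 0.0926]
eef_rot: [0.0, 0.709, 0.705, 0.0]
force: [-0.2, -0.1, -0.1]
grip_width: 0.0256
finger_force: 30.0
```

Run:
```python
from h import *
togo([.482,-.045,.093]);d=snap('wrist')
for y in(-.003,-.001,.001): print(y,[proj(d,[.482,y,z])[1].round(1) for z in(.15,.155,.16,.165,.17)])
print([r for r in landmark_of('wrist','pointer_tip')[:2]])
```

```text
t 11.72 tcp [ 0.4825 -0.0453  0.0926] tilt [ 0.  0. -1.] togo [ 0.0003 -0.0005 -0.0004] turn -0.006 F [-0.2 -0.1 -0.1] w 0.0256 j [ 0.27  0.55 -0.41  2.23  0.5   0.45 -0.55]
-0.003 [np.float64(197.3), np.float64(201.1), np.float64(205.2), np.float64(209.8), np.float64(214.9)]
-0.001 [np.float64(191.9), np.float64(195.5), np.float64(199.4), np.float64(203.7), np.float64(208.5)]
0.001 [np.float64(186.6), np.float64(189.9), np.float64(193.6), np.float64(197.6), np.float64(202.1)]
[{'xy': [251.0, 200.1], 'p': 0.6}, {'xy': [4.3, 244.0], 'p': 0.57}]
```

Call:
pendant --moves '[[[0, 0, -0.006], 0, 0], [[0, 0, -0.012], 0, 0], [[0, 0, -0.018], 0, 0], [[0, 0, -0.024], 0, 0], [[0, 0, -0.03], 0, 0]]'

```text
time: 12.45
tool_pos: [0.4823, -0.0454, 0.1231]
eef_rot: [0.0, 0.709, 0.705, -0.0]
force: [0.1, 0.1, -1.7]
grip_width: 0.0254
finger_force: 30.0
```

Call:
pendant --moves '[[[0, 0, -0.004], 0, 0], [[0, 0, -0.006], 0, 0], [[0, 0, -0.006], 0, 0], [[0, 0, -0.006], 0, 0]]'

```text
time: 12.95
tool_pos: [0.4823, -0.0453, 0.1285]
eef_rot: [-0.0, 0.709, 0.705, -0.0]
force: [-0.3, -0.5, -1.4]
grip_width: 0.0254
finger_force: 30.0
```

Run:
```python
from h import *
togo([.482,-.045,.1286])
d=snap('wrist','w8.png');s=snap('side','s8.png')
for y in(-.003,-.001,.001): print(y,[proj(d,[.482,y,z])[1].round(1) for z in(.15,.155,.16,.165,.17)])
for c in('wrist','side'):
  for n in('pointer_tip','rod_top'): print(c,n,[(r['xy'],r['p']) for r in landmark_of(c,n)[:3]])
for z in(.152,.156,.16,.164,.168): print(z,proj(s,[.482,-.045,z]).round(1),proj(d,[.482,-.045,z]).round(1),proj(s,[.482,-.001,z]).round(1))
a=cv2.imread('pics/w8.png')[100:300,150:350];b=cv2.resize(cv2.imread('pics/s8.png')[165:225,240:300],(600,600),interpolation=cv2.INTER_CUBIC)
cv2.imwrite('pics/m8.png',cv2.hconcat([cv2.resize(a,(400,400)),cv2.resize(b,(400,400))]))
```

```text
t 12.95 tcp [ 0.4823 -0.0453  0.1285] tilt [-0. -0. -1.] togo [ 0.0003 -0.0003 -0.0001] turn -0.006 F [-0.3 -0.5 -1.4] w 0.0254 j [ 0.32  0.49 -0.47  2.2   0.43  0.53 -0.49]
-0.003 [np.float64(177.3), np.float64(179.5), np.float64(181.8), np.float64(184.4), np.float64(187.1)]
-0.001 [np.float64(173.2), np.float64(175.2), np.float64(177.4), np.float64(179.8), np.float64(182.3)]
0.001 [np.float64(169.0), np.float64(170.9), np.float64(173.0), np.float64(175.2), np.float64(177.6)]
wrist pointer_tip [([256.3, 180.2], 0.94), ([48.3, 220.4], 0.77)]
wrist rod_top [([251.8, 270.0], 0.96)]
side pointer_tip [([271.2, 190.2], 0.59), ([314.7, 210.0], 0.59), ([222.8, 231.9], 0.5)]
side rod_top [([271.9, 181.7], 0.52), ([138.0, 297.7], 0.44)]
0.152 [272.5 182.4] [252.2 259.6] [266.6 190.5]
0.156 [272.5 181.3] [252.2 263.4] [266.6 189.3]
0.16 [272.5 180.1] [252.2 267.3] [266.6 188.1]
0.164 [272.5 178.9] [252.2 271.5] [266.6 187. ]
0.168 [272.5 177.8] [252.3 275.9] [266.6 185.8]
```

View pics/m8.png

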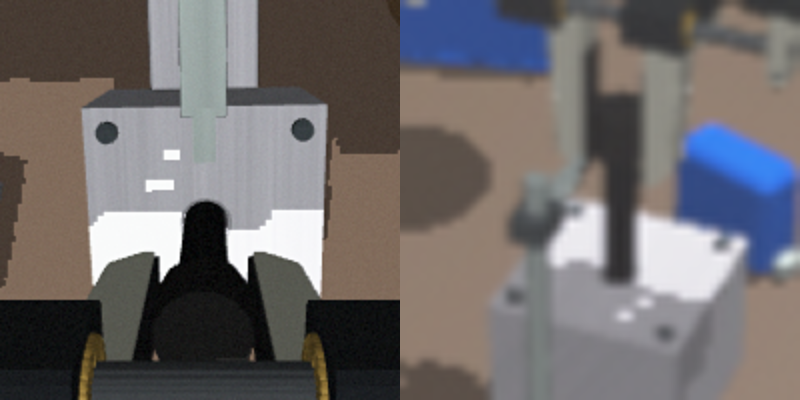

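The wrist crop shows the rod gripped and upright, with the narrow pointer tip at about full-image row 180 and the cap top near row 270. I'll tighten the pointer height by triangulating its tip over all the wrist views.

Run:
```python
from h import *
for f,c,r0,r1 in(('w4',250,0,24),('w5',250,70,100),('w7',248,166,212),('w8',252,150,190)):
    g=cv2.cvtColor(cv2.imread(f'pics/{f}.png'),cv2.COLOR_BGR2LAB).astype(float)[r0:r1,c-2:c+3].mean(1)
    print(f,r0,[tuple(int(v) for v in q[:2]) for q in g])
```

```text
w4 0 [(164, 123), (163, 124), (166, 123), (168, 124), (166, 123), (166, 123), (167, 123), (166, 123), (169, 123), (96, 123), (51, 126), (171, 129), (168, 128), (165, 129), (166, 129), (165, 129), (166, 129), (167, 128), (165, 129), (166, 129), (165, 129), (167, 128), (167, 128), (167, 129)]
w5 70 [(159, 123), (159, 123), (166, 123), (165, 124), (165, 123), (167, 123), (164, 123), (165, 123), (167, 123), (164, 123), (164, 124), (164, 124), (165, 123), (165, 123), (166, 123), (166, 123), (135, 124), (145, 129), (167, 129), (166, 128), (167, 128), (164, 129), (165, 129), (169, 129), (167, 128), (168, 129), (168, 128), (168, 129), (167, 128), (168, 128)]
w7 166 [(203, 123), (215, 123), (213, 123), (213, 123), (213, 123), (214, 123), (213, 123), (213, 123), (211, 122), (213, 122), (213, 123), (212, 123), (212, 123), (211, 123), (212, 123), (212, 123), (211, 123), (212, 123), (212, 123), (211, 123), (210, 123), (211, 123), (211, 123), (210, 123), (210, 123), (209, 123), (210, 123), (209, 123), (209, 123), (208, 123), (209, 122), (208, 123), (208, 123), (208, 123), (207, 123), (207, 123), (208, 123), (219, 130), (218, 129), (218, 129), (218, 128), (218, 128), (216, 128), (218, 128), (217, 128), (218, 129)]
w8 150 [(167, 123), (167, 123), (166, 123), (165, 123), (173, 123), (175, 122), (172, 123), (173, 123), (171, 123), (172, 124), (172, 123), (172, 123), (172, 123), (172, 123), (173, 123), (172, 123), (171, 123), (170, 123), (170, 123), (171, 123), (171, 123), (171, 123), (171, 123), (169, 123), (170, 123), (170, 123), (170, 123), (170, 123), (171, 124), (169, 124), (170, 124), (174, 127), (178, 128), (178, 128), (176, 128), (176, 129), (179, 128), (177, 128), (176, 129), (177, 129)]
```

Run:
```python
from h import *
V=[(np.load('w4.npz'),(250.5,8.7)),(np.load('w5.npz'),(250,85.9)),(snap('wrist'),(252,180.6))]
for s in(V,[V[0],V[2]],[V[1],V[2]],[V[0],V[1]]): 
    p=tri([a for a,_ in s],[b for _,b in s]);print('top edge',p.round(4),[(proj(a,p)-b).round(1) for a,b in s])
s=snap('side')
for z in(.156,.16,.164):print(z,[atz(a,b,z)[1].round(4) for a,b in V])
togo([.482,-.045,.1286])
```

```text
top edge [ 0.4821 -0.0022  0.161 ] [array([-0.1, -0.1]), array([0.2, 0.1]), array([-0.3, -0.1])]
top edge [ 0.4822 -0.0022  0.1609] [array([ 0., -0.]), array([-0.1,  0. ])]
top edge [ 0.482  -0.0021  0.1615] [array([ 0.2, -0. ]), array([-0.4,  0. ])]
top edge [ 0.482  -0.002   0.1602] [array([-0.2, -0. ]), array([0.2, 0. ])]
0.156 [np.float64(-0.0008), np.float64(-0.0017), np.float64(-0.0033)]
0.16 [np.float64(-0.0019), np.float64(-0.002), np.float64(-0.0024)]
0.164 [np.float64(-0.0031), np.float64(-0.0023), np.float64(-0.0016)]
t 13.35 tcp [ 0.4824 -0.0453  0.1285] tilt [-0.  0. -1.] togo [ 0.0003 -0.0004 -0.0001] turn -0.006 F [ 0.4 -0.6 -2.3] w 0.0252 j [ 0.32  0.49 -0.47  2.2   0.43  0.53 -0.49]
```

The pointer tip's mid height is about 0.159 and the cap top is at about 0.161. I'll lower it 1.5 mm, let it settle, and hand in.

Call:
pendant --moves '[[[0, 0, 0.0015], 0, 0], [[0, 0, 0.0015], 0, 0], [[0, 0, 0.0015], 0, 0], [[0, 0, 0.0015], 0, 0], [[0, 0, 0.0015], 0, 0]]'

```text
time: 13.98
tool_pos: [0.4824, -0.0453, 0.1271]
eef_rot: [0.0, 0.709, 0.705, -0.0]
force: [-0.9, -0.9, -2.0]
grip_width: 0.0254
finger_force: 30.0
```

```bash
python3 -c "
from h import *
snap('top')
for r in landmark_of('top','lamp_head')[:1]: print(r)
togo([.482,-.045,.127]); print(job.finish_job())"
```

```text
t 14.07 tcp [ 0.4824 -0.0453  0.1271] tilt [-0. -0. -1.] togo [ 0.0003 -0.0004  0.0001] turn -0.006 F [-1.  -0.2 -1.3] w 0.0254 j [ 0.32  0.49 -0.47  2.21  0.44  0.53 -0.49]
the job is handed in; nothing more can be done
None
```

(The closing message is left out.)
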